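# Tare the weighing dish on the bench scale

## Task

Take the long rectangular steel dish from the big tray, set it down softly, right way up, in the middle of the scale's pan, and let go of it. Then, with your hand off the dish, zero the scale: press its wide oblong tare key fully down and let it spring back up. Leave the dish standing on the pan, do not press the two small round keys, and do not knock the other two dishes about.

Things in the scene. Friction and masses are not known exactly. Their poses are not given: they have to be found in the camera images.
- dish: long rectangular open steel dish: 60 mm wide along its own x, 110 mm long along its own y, 34 mm high, plain upright walls 3 mm thick, empty, about 0.16 kg. Origin: centre of its underside; z up. It starts standing loose on the floor of the big tray, mixed with a square and a round dish, its length turned up to 0.8 rad either way from the tray's y axis; take it across its 60 mm width
- tray: big shallow steel tray with a cream paper liner, 280 mm along its x, 340 mm along its y, rim 18 mm high, floor 4 mm above the desk; fixed. Origin: centre of its underside
- scale: grey bench scale, 250 mm deep (x), 210 mm wide (y), 60 mm high to its pan, fixed, on the robot's left or right with the big tray on the other side; origin: centre of its underside; its keys and display are at its -x end, which faces the robot. The key deck is 39 mm above the desk, the display fascia behind the keys is a slope that rises to 52 mm
- pan_center (a point): centre of the top face of the scale's flat steel pan, 60 mm above the desk; axes as the scale's; the pan measures 150 mm along x and 186 mm along y
- tare_top (a point): centre of the top face of the wide oblong tare key (24 mm along the scale's x, 64 mm along its y), 47 mm above the desk when up; it moves with the key. The key is at the front of the scale, to the right as the robot sees it
- tare (a joint): travel of the tare key: 0 up, 0.005 m fully down (it then stands 3 mm proud of the deck); spring, 1.4 N to start it and about 5 N at the bottom stop
- power (a joint): travel of the round power key, 18 mm across, 92 mm to the left (+y of the scale) of the tare key's centre; same spring and travel as the tare key; not to be pressed
- unit (a joint): travel of the round unit key, 18 mm across, 125 mm to the left (+y of the scale) of the tare key's centre; same spring and travel as the tare key; not to be pressed
- square_dish: a square open steel dish 66 x 66 x 34 mm, loose in the big tray; bystander. Origin: centre of its underside
- round_dish: a round open steel dish 70 mm across the rim, 34 mm high, loose in the big tray; bystander. Origin: centre of its underside
Not all that is in view belongs to the job. Leave any red look-alike of the dish alone.

How it is judged:
On the way, in this order (a step that is already met when the one before it is completed fails the run):
1. the long dish stands right way up in the middle of the pan and is let go (horizontal distance between dish and pan_center below 0.03 m and z of dish in the frame of pan_center between -0.004 and 0.004 m and angle between dish's own z axis and vertical below 0.08 rad and contact force between each of the fingers, the arm and dish below 0.2 N and linear speed of dish below 0.02 m/s), for 0.2 s.
2. the tare key is pressed fully down while the dish stands untouched on the pan (all of step 1 and value of joint tare above 0.0042 m), for 0.1 s.
At the end, for the whole second after the job is handed in: The long dish stands at rest, right way up (within 0.08 rad), on the pan with its centre within 30 mm of the pan's centre (height within 4 mm), and the tare key, pressed at least 4.2 of its 5 mm for 0.1 s after the dish was set down and let go, is up again (within 1 mm) (value of joint tare below 0.001 m and horizontal distance between dish and pan_center below 0.03 m and z of dish in the frame of pan_center between -0.004 and 0.004 m and angle between dish's own z axis and vertical below 0.08 rad and linear speed of dish below 0.02 m/s); the robot touches nothing.
It fails at once if a round key is pressed (more than 2.5 mm) (value of joint any of power, unit above 0.0025 m).
It fails at once if the dish is rammed onto the scale (more than 40 N) (contact force between dish and scale above 40 N).
It fails at once if the dish is dropped (moving faster than 0.5 m/s, a fall of about 13 mm, out of the fingers) (linear speed of dish above 0.5 m/s and contact force between the fingers and dish below 0.1 N).
It fails at once if another dish is knocked about (moved more than 30 mm) (distance of any of square_dish, round_dish from where it was at the start of the episode above 0.03 m).
It also fails if it takes over 53 s, if anything falls off the work surface, if the arm or the gripper's body presses on something with over 40 N, if the wrist force passes 120 N, or if a joint passes its speed limit or range.

## Robot

A 6-joint arm with a two-finger parallel gripper is mounted at the origin on the work surface. World frame = base frame: x ahead of the robot, y to its left, z up, the work surface at z = 0. Lengths are in m, angles in rad, forces in N, time in s.
With the tool pointing down it reaches from about 0.4 to 0.925 m from the base axis. Payload 12.5 kg.
Tool frame: the origin (TCP) lies at the very end of the fingers, on their centre line; the grasp point (between the pads) lies hold_point_z behind it (hold_point_z is the distance from the TCP to the grasp point, in m); z points along the fingers, y is the line along which they close (so a half turn about z gives the same grasp; the last joint's range is limited). The gripper opens to 95 mm and grips with 3 to 60 N. Pads are 20 mm wide; open, the fingers measure 119 mm over their backs; the gripper's body (75 mm by 180 mm) begins 59 mm behind the grasp point.
Start: joints at [-1.213, 0.491, 1.559, -0, 1.092, -0.106], TCP at [0.28, -0.559, 0.215] pointing down, gripper open.
Joint ranges: [-3.1, 3.1], [-0.84, 2.19], [0.05, 2.79], [-1.13, 4.28], [0.06, 2.93], [-2.69, 2.69]. Speed limits (rad/s): [2.22, 2.22, 2.79, 3.14, 3.14, 3.14].

## Interface

Orientations are given as a rotation vector (axis times angle).
In Python, from bench import * gives the robot as it stands.
- The arm moves only by the tool play_rows, never from a script. Its argument "plan" is a list of rows, each an object of numbers: "dx", "dy", "dz": the shift along the world's x, y, z in cm; "rx", "ry", "rz": the turn, a rotation vector about the world's x, y, z in degrees; "hand": the opening, from 0 (shut) to 1 (fully open). In form: [{"dx": .., "dy": .., "dz": .., "rx": .., "ry": .., "rz": .., "hand": ..}, ...]. A call has 1 to 20 rows; each row shifts and turns the commanded pose from where the row before left it; what a row does not reach is not made up. A row lasts 1/8 s, in which the tool goes at most 62.5 mm and 10.7 degrees, less where a joint would pass 70% of its speed; a pose out of reach is approached as far as the arm can. A call is refused whole if a number of a shift passes 6.25 or a number of a turn 10.7, either way. A call with a gripper value outside its range is refused whole. The fingers move at their own pace and stop on an object; the grip force is fixed at half the most. Time passes only in rows, so rows that do not move let the fingers close. It gives the time, the measured TCP pose, the force, the opening and the grip force at its end, in the units of the state.
- read_state(): the state, without advancing time (a new reading comes with each control period).
- grab_frame(name): name is "scene" or "top"; returns a dict with "color" (384x512x3 uint8, red, green, blue), "range_z" (384x512 float32, m along the optical axis (not along the pixel's ray), 0 where there is no reading), "intrinsics" (3x3 intrinsics, pixels), "k1" (the pictures are not rectified: a ray, as slopes to the right and down, at radius r is drawn at 1 + k1 r^2 times it, then the intrinsics apply), "camera_from_world" (4x4, takes a point from world to camera coordinates). Camera axes: x right, y down, z forward; pixel columns grow to the right and rows downward; lengths in m; the calibration is good to about 2 mm. A picture is of the moment at which its call begins.
- job_done(): hands the job in; it is judged then, once.
The state is a dict: "time": time; "joints": joint angles; "dq": joint speeds; "tau": joint torques, N m; "eef_pos": TCP position; "eef_rot": TCP orientation; "wrist_force": force on the tool from outside, world axes, zero at the start; "ft_torque": the same for the moment, N m; "width": finger opening in m; "grasp_force": force on a finger pad.
Only numpy, scipy, OpenCV 4.12 (cv2) and the standard library are available. Lean on these libraries where they do the work, as an engineer would, in place of code of your own. Each camera call takes 0.05 s, during which the arm holds its last target. There are 200 camera calls.

## Working session

There is one attempt and no reset: what is moved stays moved. The work goes in short steps, Python scripts to look and compute and a tool call to move; the robot and the scene stay as the last step left them, time stands still between calls to the robot, and variables do not carry over. Pictures are saved under pics/ and viewed, at most 10 in all, crops included, and the job is handed in when it is done.

Besides the shell and the picture viewer there is one more tool, called after ">>>" as a command line: name --argument value ..., lists and objects as JSON in quotes. play_rows: Moves the arm, as the interface text tells. Its arguments: {"type":"object","properties":{"plan":{"type":"array","items":{"type":"object","properties":{"dx":{"type":"number"},"dy":{"type":"number"},"dz":{"type":"number"},"rx":{"type":"number"},"ry":{"type":"number"},"rz":{"type":"number"},"hand":{"type":"number"}}}}},"required":["plan"]}

```bash
mkdir -p pics; cat > h.py <<'E'
from bench import *
import numpy as np, cv2
def unproject(f,mask=None):
    K=np.array(f["intrinsics"]);z=f["range_z"];h,w=z.shape
    u,v=np.meshgrid(np.arange(w),np.arange(h))
    x=(u-K[0,2])/K[0,0];y=(v-K[1,2])/K[1,1]
    a,b=x.copy(),y.copy()
    for _ in range(8):
        s=1+f["k1"]*(a*a+b*b);a=x/s;b=y/s
    T=np.linalg.inv(np.array(f["camera_from_world"]))
    P=np.stack([a*z,b*z,z],-1)@T[:3,:3].T+T[:3,3]
    P[z==0]=np.nan
    return P
E
python3 - <<'E'
from h import *
s=read_state();print({k:np.round(s[k],3) for k in s})
ims=[]
for n in("top","scene"):
    f=grab_frame(n);cv2.imwrite(f"pics/{n}1.png",cv2.cvtColor(f["color"],cv2.COLOR_RGB2BGR))
    np.savez(f"{n}1.npz",P=unproject(f),c=f["color"],k1=f["k1"],K=f["intrinsics"],T=f["camera_from_world"])
    print(n,f["k1"],np.round(np.linalg.inv(f["camera_from_world"])[:3,3],3))
E
```

```text
{'time': np.float64(0.0), 'joints': array([-1.213,  0.492,  1.559, -0.   ,  1.092, -0.106]), 'dq': array([-0.001, -0.001, -0.002, -0.   , -0.002, -0.   ]), 'tau': array([-2.0000e-03, -6.1265e+01, -2.5818e+01,  6.9000e-02,  4.8000e-02,
       -0.0000e+00]), 'eef_pos': array([ 0.28 , -0.559,  0.214]), 'eef_rot': array([-3.056, -0.722,  0.   ]), 'wrist_force': array([-0.584,  0.311, -0.171]), 'ft_torque': array([0.01 , 0.041, 0.029]), 'grasp_force': np.float64(0.0), 'width': np.float64(0.095)}
top -0.12695513546272913 [0.378 0.095 1.539]
scene 0.03527546068046303 [1.203 0.115 1.076]
```

View pics/top1.png

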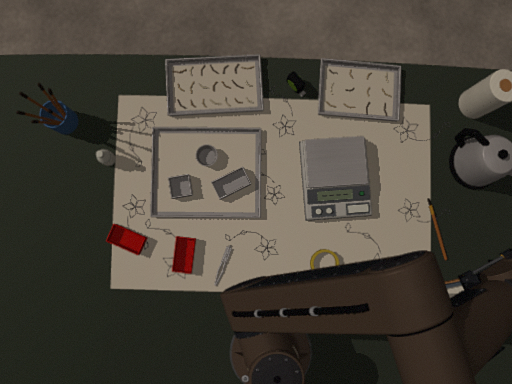

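View pics/scene1.png

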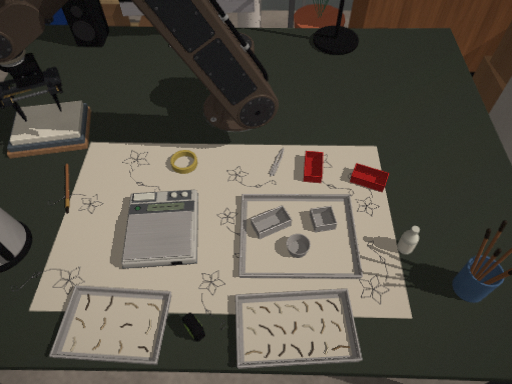

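The top view shows the long dish at about (233,184), the square dish at (181,187), the round dish at (207,155), the scale at (336,178) and the tare key at about (357,209). The scene view agrees. The red dishes are look-alikes, so I leave them alone. Next I measure.

```bash
python3 - <<'E'
from h import *
for n,boxes in {"top":{"dish":(208,163,260,205),"sq":(165,172,199,202),"rd":(193,143,222,170),"scale":(295,130,378,225)},
 "scene":{"dish":(244,200,296,240),"sq":(305,202,342,233),"rd":(283,231,314,260),"scale":(118,186,205,270)}}.items():
    d=np.load(f"{n}1.npz");P=d["P"]
    for k,(a,b,c,e) in boxes.items():
        p=P[b:e,a:c].reshape(-1,3);p=p[~np.isnan(p[:,0])]
        lo,hi=(0.026,0.05) if k!="scale" else (0.054,0.07)
        q=p[(p[:,2]>lo)&(p[:,2]<hi)]
        r=cv2.minAreaRect((q[:,:2]*1000).astype(np.float32))
        print(n,k,len(q),"rect mm",np.round(r[0],1),np.round(r[1],1),round(r[2],1),"z90",np.round(np.percentile(q[:,2],[10,50,90]),4))
        if k in("scale",):
            print(np.histogram(p[:,2],bins=np.arange(0,.08,.005)))
# tare key: light pixels near
d=np.load("top1.npz");P=d["P"];g=d["c"].mean(2)
print("key px",[ (uv,np.round(P[uv[1],uv[0]],4)) for uv in [(357,209),(317,212),(329,211),(306,219),(370,218)]])
crop=cv2.resize(cv2.cvtColor(d["c"][125:225,290:382],cv2.COLOR_RGB2BGR),None,fx=5,fy=5,interpolation=cv2.INTER_CUBIC)
s=np.load("scene1.npz");c2=cv2.resize(cv2.cvtColor(s["c"][184:244,118:318],cv2.COLOR_RGB2BGR),None,fx=4,fy=4,interpolation=cv2.INTER_CUBIC)
cv2.imwrite("pics/c1.png",crop);cv2.imwrite("pics/c2.png",c2)
E
```

```text
top dish 150 rect mm [541.3 128.4] [111.4 150.2] 6.3 z90 [0.0328 0.0383 0.0427]
top sq 121 rect mm [516.8 295.6] [67.6 67.1] 10.2 z90 [0.0303 0.0377 0.0414]
top rd 120 rect mm [614.5 215.7] [67.7 66.7] 46.1 z90 [0.029  0.0358 0.0423]
top scale 2922 rect mm [ 560.4 -189.2] [236.4 193.5] 5.3 z90 [0.0564 0.0608 0.0649]
(array([1282,  357,   43,   33,   21,   34,  155,  548,  641,  571,  515,
       1102, 1443,  279,    2]), array([0.   , 0.005, 0.01 , 0.015, 0.02 , 0.025, 0.03 , 0.035, 0.04 ,
       0.045, 0.05 , 0.055, 0.06 , 0.065, 0.07 , 0.075]))
scene dish 288 rect mm [554.1 148.4] [116.9 111. ] 28.2 z90 [0.0283 0.0358 0.0396]
scene sq 191 rect mm [517.5 294.4] [70.6 67.4] 11.2 z90 [0.028  0.0353 0.04  ]
scene rd 164 rect mm [615.1 215.2] [66.2 68.5] 89.4 z90 [0.0279 0.0351 0.0398]
scene scale 2939 rect mm [ 594.7 -189. ] [168.5 188. ] 5.3 z90 [0.0584 0.061  0.0634]
(array([1398,  112,   49,   97,   71,   71,  163,  521,  496,  541,  381,
        877, 1976,   57,    0]), array([0.   , 0.005, 0.01 , 0.015, 0.02 , 0.025, 0.03 , 0.035, 0.04 ,
       0.045, 0.05 , 0.055, 0.06 , 0.065, 0.07 , 0.075]))
key px [((357, 209), array([ 0.4564, -0.2571,  0.0443])), ((317, 212), array([ 0.4443, -0.1313,  0.048 ])), ((329, 211), array([ 0.4479, -0.1674,  0.0545])), ((306, 219), array([ 0.4227, -0.1008,  0.0232])), ((370, 218), array([ 0.4308, -0.31  ,  0.0009]))]
```

View pics/c1.png

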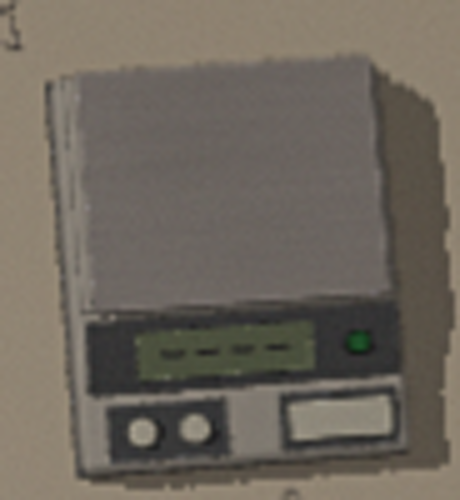

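```bash
cat >> h.py <<'E'
def cast(d,uv,z):
    K,T=d["K"],np.linalg.inv(d["T"]);k=float(d["k1"])
    ab=cv2.undistortPoints(np.array(uv,np.float64).reshape(-1,1,2),K,np.array([k,0,0,0,0.]))[:,0]
    D=np.c_[ab,np.ones(len(ab))]@T[:3,:3].T
    return T[:3,3]+D*((z-T[2,3])/D[:,2])[:,None]
E
python3 - <<'E'
from h import *
for n,box in {"top":(200,158,265,212),"scene":(240,196,300,242)}.items():
    d=np.load(f"{n}1.npz");P=d["P"];a,b,c,e=box
    m=np.nan_to_num((P[b:e,a:c,2]>.020)&(P[b:e,a:c,2]<.06)).astype(np.uint8)
    cnt,lab,st,ce=cv2.connectedComponentsWithStats(m,connectivity=8)
    i=1+np.argmax(st[1:,4]);M=lab==i
    q=P[b:e,a:c][M]; r=cv2.minAreaRect((q[:,:2]*1000).astype(np.float32)); print(n,"dish depth",[np.round(x,1) for x in r],st[1:,4])
    ys,xs=np.nonzero(M);q=cast(d,np.c_[xs+a,ys+b],.038);r=cv2.minAreaRect((q[:,:2]*1000).astype(np.float32)); print(" cast",[np.round(x,1) for x in r])
d=np.load("top1.npz")
f=lambda l:[(290+(x+.5)/5-.5,125+(y+.5)/5-.5) for x,y in l]
pan=cast(d,f([(75,72),(370,57),(388,290),(92,308)]),.06);print("pan",np.round(pan,4),pan.mean(0))
key=cast(d,f([(289,403),(391,394),(393,435),(291,443)]),.047);print("key",np.round(key,4),key.mean(0))
print("round",cast(d,f([(142,433),(196,430)]),.047))
# flat pan from scene by depth: pan-height pixels, colour crops
for n,box in {"top":(295,130,378,225),"scene":(118,186,205,270)}.items():
    d=np.load(f"{n}1.npz");a,b,c,e=box
    hsv=cv2.cvtColor(d["c"][b:e,a:c],cv2.COLOR_RGB2HSV);z=d["P"][b:e,a:c,2]
    v=hsv[...,2]; m=((z>.035)&(v>175)&(hsv[...,1]<60)).astype(np.uint8)
    cnt,lab,st,ce=cv2.connectedComponentsWithStats(m)
    for i in range(1,cnt):
        if st[i,4]>8:
            ys,xs=np.nonzero(lab==i);q=cast(d,np.c_[xs+a,ys+b],.047);r=cv2.minAreaRect((q[:,:2]*1000).astype(np.float32));print(n,"bright",st[i,4],[np.round(x,1) for x in r])
E
```

```text
top dish depth [array([530.2, 137.2]), array([ 60.6, 109.6]), np.float64(27.9)] [ 30   2   6   2 157   4   1  19   5  24]
 cast [array([529.6, 136.8]), array([ 61.3, 109.5]), np.float64(28.0)]
scene dish depth [array([531.3, 136.2]), array([ 65.3, 111.1]), np.float64(27.8)] [ 34 339  12  23  62]
 cast [array([536.6, 136.8]), array([ 71. , 115.4]), np.float64(27.7)]
pan [[ 0.6683 -0.0883  0.06  ]
 [ 0.6837 -0.2733  0.06  ]
 [ 0.538  -0.2849  0.06  ]
 [ 0.5222 -0.1007  0.06  ]] [ 0.60306854 -0.18679728  0.06      ]
key [[ 0.4674 -0.2262  0.047 ]
 [ 0.4745 -0.2905  0.047 ]
 [ 0.449  -0.292   0.047 ]
 [ 0.4427 -0.2277  0.047 ]] [ 0.45838534 -0.2590827   0.047     ]
round [[ 0.44683814 -0.13452794  0.047     ]
 [ 0.44942343 -0.16812183  0.047     ]]
scene bright 109 [array([ 460.5, -261. ]), array([21.1, 59.9]), np.float64(6.3)]
scene bright 11 [array([ 451.1, -168.7]), array([7.8, 9.8]), np.float64(1.2)]
scene bright 13 [array([ 448.6, -134.9]), array([12.4,  9.3]), np.float64(7.3)]
scene bright 14 [array([518.7, -94. ]), array([47.4,  0. ]), np.float64(6.5)]
```

View pics/c2.png

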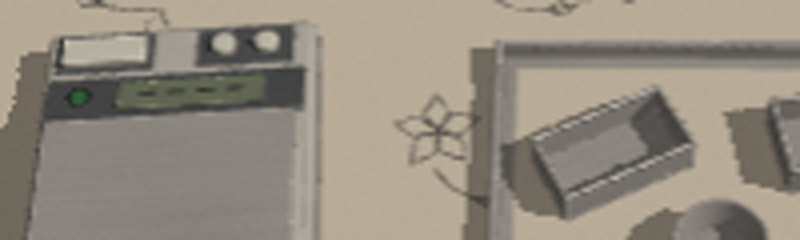

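Both views give the dish at (0.530, 0.137) with its width axis at 28°. Its measured size of 61 x 110 mm matches the given one. The pan centre is at (0.603, -0.187), the key at (0.459, -0.259), and the scale's yaw is about 5.5°. I move above the dish now.

>>> play_rows --plan '[{"dx":2,"dy":3.4,"rz":4.57,"hand":1},{"dx":2,"dy":3.4,"rz":4.57,"hand":1},{"dx":2,"dy":3.4,"rz":4.57,"hand":1},{"dx":2,"dy":3.4,"rz":4.57,"hand":1},{"dx":2,"dy":3.4,"rz":4.57,"hand":1},{"dx":2,"dy":3.4,"rz":4.57,"hand":1},{"dx":2,"dy":3.4,"rz":4.57,"hand":1},{"dx":2,"dy":3.4,"rz":4.57,"hand":1},{"dx":2,"dy":3.4,"rz":4.57,"hand":1},{"dx":2,"dy":3.4,"rz":4.57,"hand":1},{"dx":0.5,"dy":3.56,"rz":4.57,"hand":1},{"dx":0.5,"dy":3.56,"rz":4.57,"hand":1},{"dx":0.5,"dy":3.56,"rz":4.57,"hand":1},{"dx":0.5,"dy":3.56,"rz":4.57,"hand":1},{"dx":0.5,"dy":3.56,"dz":-1.5,"rz":4.57,"hand":1},{"dx":0.5,"dy":3.56,"dz":-1.5,"rz":4.57,"hand":1},{"dx":0.5,"dy":3.56,"dz":-1.5,"rz":4.57,"hand":1},{"dx":0.5,"dy":3.56,"dz":-1.5,"rz":4.57,"hand":1},{"dx":0.5,"dy":3.56,"dz":-1,"rz":4.57,"hand":1},{"dx":0.5,"dy":3.56,"dz":-1,"rz":4.57,"hand":1}]'

```text
invalid input
```

```bash
cat >> h.py <<'E'
from scipy.spatial.transform import Rotation as Ro
def st():
    s=read_state();R=Ro.from_rotvec(s["eef_rot"]).as_matrix()
    print(round(float(s["time"]),2),"tcp",np.round(s["eef_pos"],4),"yaw_y",round(float(np.degrees(np.arctan2(R[1,1],R[0,1]))),2),"z",np.round(R[:,2],3),"w",round(float(s["width"]),4),"g",round(float(s["grasp_force"]),1),"F",np.round(s["wrist_force"],1),"q",np.round(s["joints"],2))
E
python3 - <<'E'
from h import *
st()
try: print(hold_point_z)
except NameError: print("none")
f=grab_frame("scene");cv2.imwrite("pics/s2.png",cv2.resize(cv2.cvtColor(f["color"],cv2.COLOR_RGB2BGR)[130:290,200:400],None,fx=4,fy=3.75))
E
```

```text
0.1 tcp [ 0.2796 -0.5587  0.2141] yaw_y -63.42 z [-0.     0.001 -1.   ] w 0.0952 g 0.0 F [-0.5  0.4 -0.8] q [-1.21  0.49  1.56 -0.    1.09 -0.11]
0.0188
```

View pics/s2.png

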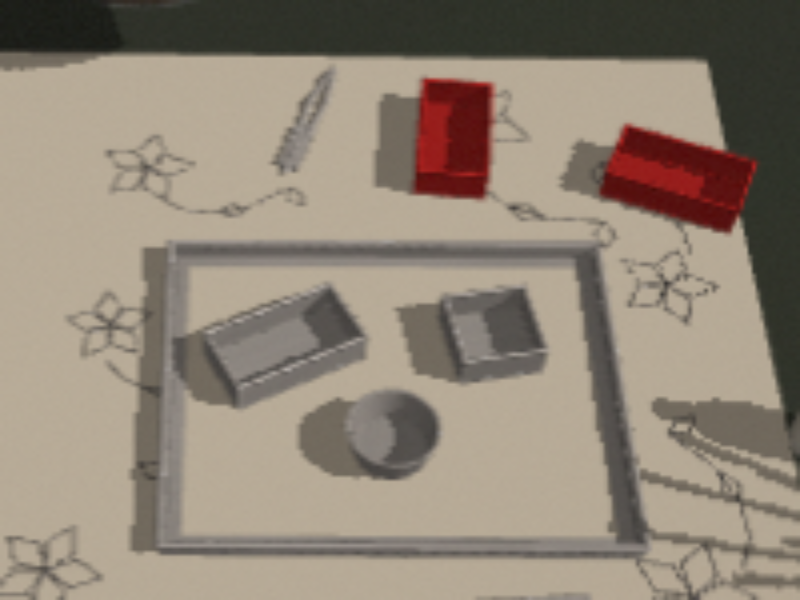

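The picture shows the tray untouched: long dish at (285,345), round dish at (393,435), square dish at (495,335). The move call was rejected, so I resend it with every field filled in.

>>> play_rows --plan '[{"dx":2,"dy":3.4,"dz":0,"rx":0,"ry":0,"rz":4.5,"hand":1},{"dx":2,"dy":3.4,"dz":0,"rx":0,"ry":0,"rz":4.5,"hand":1},{"dx":2,"dy":3.4,"dz":0,"rx":0,"ry":0,"rz":4.5,"hand":1},{"dx":2,"dy":3.4,"dz":0,"rx":0,"ry":0,"rz":4.5,"hand":1},{"dx":2,"dy":3.4,"dz":0,"rx":0,"ry":0,"rz":4.5,"hand":1},{"dx":2,"dy":3.4,"dz":0,"rx":0,"ry":0,"rz":4.5,"hand":1},{"dx":2,"dy":3.4,"dz":0,"rx":0,"ry":0,"rz":4.5,"hand":1},{"dx":2,"dy":3.4,"dz":0,"rx":0,"ry":0,"rz":4.5,"hand":1},{"dx":2,"dy":3.4,"dz":0,"rx":0,"ry":0,"rz":4.5,"hand":1},{"dx":2,"dy":3.4,"dz":0,"rx":0,"ry":0,"rz":4.5,"hand":1},{"dx":0.5,"dy":3.5,"dz":0,"rx":0,"ry":0,"rz":4.5,"hand":1},{"dx":0.5,"dy":3.5,"dz":0,"rx":0,"ry":0,"rz":4.5,"hand":1},{"dx":0.5,"dy":3.5,"dz":-1,"rx":0,"ry":0,"rz":4.5,"hand":1},{"dx":0.5,"dy":3.5,"dz":-1,"rx":0,"ry":0,"rz":4.5,"hand":1},{"dx":0.5,"dy":3.5,"dz":-1,"rx":0,"ry":0,"rz":4.5,"hand":1},{"dx":0.5,"dy":3.5,"dz":-1,"rx":0,"ry":0,"rz":4.5,"hand":1},{"dx":0.5,"dy":3.5,"dz":-1,"rx":0,"ry":0,"rz":4.5,"hand":1},{"dx":0.5,"dy":3.5,"dz":-1,"rx":0,"ry":0,"rz":4.5,"hand":1},{"dx":0.5,"dy":3.5,"dz":-1,"rx":0,"ry":0,"rz":4.5,"hand":1},{"dx":0.5,"dy":3.5,"dz":-1,"rx":0,"ry":0,"rz":4.5,"hand":1}]'

```text
time: 2.65
eef_pos: [0.5296, 0.1322, 0.1342]
eef_rot: [-1.648, -2.675, 0.0]
wrist_force: [-0.1, 0.3, -0.8]
width: 0.0952
grasp_force: 0.0
```

```bash
python3 - <<'E'
from h import *
st()
E
```

```text
2.65 tcp [0.5296 0.1322 0.1342] yaw_y 26.72 z [-0. -0. -1.] w 0.0952 g 0.0 F [-0.1  0.3 -0.8] q [ 0.12  0.48  1.84  0.    0.82 -0.34]
```

>>> play_rows --plan '[{"dx":0.05,"dy":0.5,"dz":-1.5,"rx":0,"ry":0,"rz":1.2,"hand":1},{"dx":0,"dy":0,"dz":-2,"rx":0,"ry":0,"rz":0,"hand":1},{"dx":0,"dy":0,"dz":-2,"rx":0,"ry":0,"rz":0,"hand":1},{"dx":0,"dy":0,"dz":-2,"rx":0,"ry":0,"rz":0,"hand":1},{"dx":0,"dy":0,"dz":-1.5,"rx":0,"ry":0,"rz":0,"hand":1},{"dx":0,"dy":0,"dz":-1,"rx":0,"ry":0,"rz":0,"hand":1},{"dx":0,"dy":0,"dz":-1,"rx":0,"ry":0,"rz":0,"hand":1},{"dx":0,"dy":0,"dz":-0.7,"rx":0,"ry":0,"rz":0,"hand":1},{"dx":0,"dy":0,"dz":-0.5,"rx":0,"ry":0,"rz":0,"hand":1},{"dx":0,"dy":0,"dz":0,"rx":0,"ry":0,"rz":0,"hand":0.75},{"dx":0,"dy":0,"dz":0,"rx":0,"ry":0,"rz":0,"hand":0.65},{"dx":0,"dy":0,"dz":0,"rx":0,"ry":0,"rz":0,"hand":0.6},{"dx":0,"dy":0,"dz":0,"rx":0,"ry":0,"rz":0,"hand":0.5},{"dx":0,"dy":0,"dz":0,"rx":0,"ry":0,"rz":0,"hand":0.5},{"dx":0,"dy":0,"dz":0,"rx":0,"ry":0,"rz":0,"hand":0.5},{"dx":0,"dy":0,"dz":0,"rx":0,"ry":0,"rz":0,"hand":0.5}]'

```text
time: 4.65
eef_pos: [0.5302, 0.1361, 0.0128]
eef_rot: [1.623, 2.689, 0.0]
wrist_force: [-1.2, 0.4, 5.1]
width: 0.0598
grasp_force: 30.0
```

>>> play_rows --plan '[{"dx":0,"dy":0,"dz":0.5,"rx":0,"ry":0,"rz":0,"hand":0.4},{"dx":0,"dy":0,"dz":1,"rx":0,"ry":0,"rz":0,"hand":0.4},{"dx":0,"dy":0,"dz":1.5,"rx":0,"ry":0,"rz":0,"hand":0.4},{"dx":0,"dy":0,"dz":2,"rx":0,"ry":0,"rz":0,"hand":0.4},{"dx":0,"dy":0,"dz":2,"rx":0,"ry":0,"rz":0,"hand":0.4},{"dx":0,"dy":0,"dz":2,"rx":0,"ry":0,"rz":0,"hand":0.4},{"dx":0,"dy":0,"dz":2,"rx":0,"ry":0,"rz":0,"hand":0.4},{"dx":0,"dy":0,"dz":1,"rx":0,"ry":0,"rz":0,"hand":0.4},{"dx":0,"dy":0,"dz":0,"rx":0,"ry":0,"rz":0,"hand":0.4}]'

```text
time: 5.78
eef_pos: [0.5303, 0.136, 0.1334]
eef_rot: [1.623, 2.689, 0.001]
wrist_force: [0.3, 0.7, -2.1]
width: 0.0595
grasp_force: 30.0
```

```bash
python3 - <<'E'
from h import *
st()
f=grab_frame("scene");cv2.imwrite("pics/s3.png",cv2.resize(cv2.cvtColor(f["color"],cv2.COLOR_RGB2BGR)[130:290,200:400],None,fx=4,fy=3.75))
E
```

```text
5.78 tcp [0.5303 0.136  0.1334] yaw_y 27.77 z [ 0.001  0.    -1.   ] w 0.0595 g 30.0 F [ 0.3  0.7 -2.1] q [ 0.13  0.48  1.84  0.    0.82 -0.35]
```

View pics/s3.png

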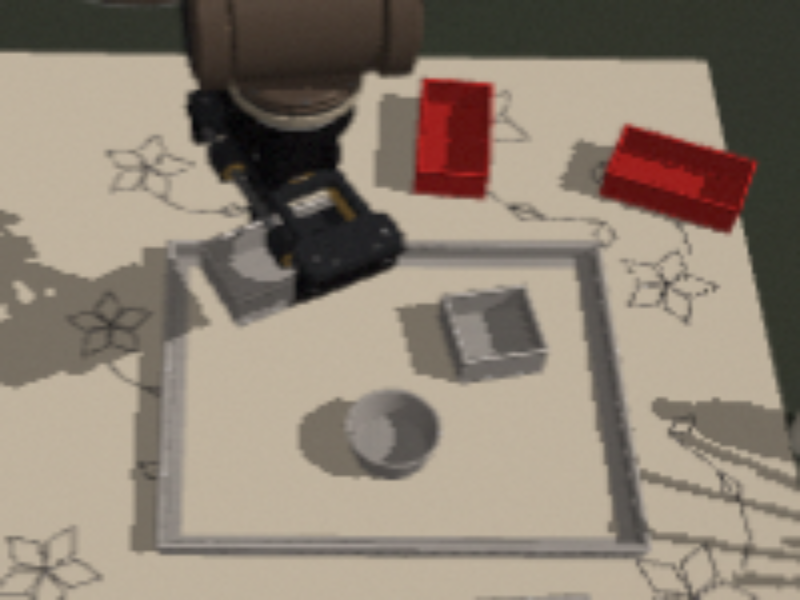

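The dish is held level (at about (245,275)), and the other two dishes have not moved. I carry it over to the scale.

>>> play_rows --plan '[{"dx":0.26,"dy":-1.15,"dz":0,"rx":0,"ry":0,"rz":-0.8,"hand":0.4},{"dx":0.52,"dy":-2.3,"dz":0,"rx":0,"ry":0,"rz":-1.6,"hand":0.4},{"dx":0.52,"dy":-2.3,"dz":0,"rx":0,"ry":0,"rz":-1.6,"hand":0.4},{"dx":0.52,"dy":-2.3,"dz":0,"rx":0,"ry":0,"rz":-1.6,"hand":0.4},{"dx":0.52,"dy":-2.3,"dz":0,"rx":0,"ry":0,"rz":-1.6,"hand":0.4},{"dx":0.52,"dy":-2.3,"dz":0,"rx":0,"ry":0,"rz":-1.6,"hand":0.4},{"dx":0.52,"dy":-2.3,"dz":0,"rx":0,"ry":0,"rz":-1.6,"hand":0.4},{"dx":0.52,"dy":-2.3,"dz":0,"rx":0,"ry":0,"rz":-1.6,"hand":0.4},{"dx":0.52,"dy":-2.3,"dz":0,"rx":0,"ry":0,"rz":-1.6,"hand":0.4},{"dx":0.52,"dy":-2.3,"dz":0,"rx":0,"ry":0,"rz":-1.6,"hand":0.4},{"dx":0.52,"dy":-2.3,"dz":0,"rx":0,"ry":0,"rz":-1.6,"hand":0.4},{"dx":0.52,"dy":-2.3,"dz":0,"rx":0,"ry":0,"rz":-1.6,"hand":0.4},{"dx":0.52,"dy":-2.3,"dz":0,"rx":0,"ry":0,"rz":-1.6,"hand":0.4},{"dx":0.52,"dy":-2.3,"dz":0,"rx":0,"ry":0,"rz":-1.6,"hand":0.4},{"dx":0.26,"dy":-1.15,"dz":-1,"rx":0,"ry":0,"rz":-0.8,"hand":0.4},{"dx":0,"dy":0,"dz":-1,"rx":0,"ry":0,"rz":0,"hand":0.4},{"dx":0,"dy":0,"dz":-1,"rx":0,"ry":0,"rz":0,"hand":0.4},{"dx":0,"dy":0,"dz":-1,"rx":0,"ry":0,"rz":0,"hand":0.4},{"dx":0,"dy":0,"dz":0,"rx":0,"ry":0,"rz":0,"hand":0.4}]'

```text
time: 8.2
eef_pos: [0.6026, -0.1853, 0.0917]
eef_rot: [-2.113, -2.323, 0.001]
wrist_force: [-0.3, -0.4, -1.6]
width: 0.0598
grasp_force: 30.0
```

```bash
python3 - <<'E'
from h import *
st()
E
```

```text
8.2 tcp [ 0.6026 -0.1853  0.0917] yaw_y 5.41 z [-0.001  0.001 -1.   ] w 0.0598 g 30.0 F [-0.3 -0.4 -1.6] q [-0.4   0.64  1.66  0.    0.85 -0.5 ]
```

>>> play_rows --plan '[{"dx":0,"dy":-0.1,"dz":-0.7,"rx":0,"ry":0,"rz":0,"hand":0.4},{"dx":0,"dy":0,"dz":-0.6,"rx":0,"ry":0,"rz":0,"hand":0.4},{"dx":0,"dy":0,"dz":-0.4,"rx":0,"ry":0,"rz":0,"hand":0.4},{"dx":0,"dy":0,"dz":-0.2,"rx":0,"ry":0,"rz":0,"hand":0.4},{"dx":0,"dy":0,"dz":-0.1,"rx":0,"ry":0,"rz":0,"hand":0.4},{"dx":0,"dy":0,"dz":-0.1,"rx":0,"ry":0,"rz":0,"hand":0.4},{"dx":0,"dy":0,"dz":0,"rx":0,"ry":0,"rz":0,"hand":0.4},{"dx":0,"dy":0,"dz":0,"rx":0,"ry":0,"rz":0,"hand":0.4}]'

```text
time: 9.2
eef_pos: [0.603, -0.187, 0.0718]
eef_rot: [2.115, 2.323, 0.0]
wrist_force: [-0.1, 0.4, -1.3]
width: 0.0599
grasp_force: 30.0
```

>>> play_rows --plan '[{"dx":0,"dy":0,"dz":-0.1,"rx":0,"ry":0,"rz":0,"hand":0.4},{"dx":0,"dy":0,"dz":-0.05,"rx":0,"ry":0,"rz":0,"hand":0.4},{"dx":0,"dy":0,"dz":-0.05,"rx":0,"ry":0,"rz":0,"hand":0.4},{"dx":0,"dy":0,"dz":0,"rx":0,"ry":0,"rz":0,"hand":0.4},{"dx":0,"dy":0,"dz":0,"rx":0,"ry":0,"rz":0,"hand":0.4}]'

```text
time: 9.82
eef_pos: [0.603, -0.187, 0.0697]
eef_rot: [2.115, 2.323, 0.0]
wrist_force: [-0.9, -0.4, -1.7]
width: 0.0597
grasp_force: 30.0
```

>>> play_rows --plan '[{"dx":0,"dy":0,"dz":-0.05,"rx":0,"ry":0,"rz":0,"hand":0.4},{"dx":0,"dy":0,"dz":-0.05,"rx":0,"ry":0,"rz":0,"hand":0.4},{"dx":0,"dy":0,"dz":0,"rx":0,"ry":0,"rz":0,"hand":0.4},{"dx":0,"dy":0,"dz":0,"rx":0,"ry":0,"rz":0,"hand":0.4}]'

```text
time: 10.32
eef_pos: [0.6029, -0.187, 0.0689]
eef_rot: [2.115, 2.323, 0.0]
wrist_force: [-1.6, -0.2, 2.3]
width: 0.0602
grasp_force: 30.0
```

The force rose by 4 N, so the dish has touched the pan. I let go, wait, and lift.

>>> play_rows --plan '[{"dx":0,"dy":0,"dz":0,"rx":0,"ry":0,"rz":0,"hand":0.7},{"dx":0,"dy":0,"dz":0,"rx":0,"ry":0,"rz":0,"hand":0.85},{"dx":0,"dy":0,"dz":0,"rx":0,"ry":0,"rz":0,"hand":1},{"dx":0,"dy":0,"dz":0,"rx":0,"ry":0,"rz":0,"hand":1},{"dx":0,"dy":0,"dz":0,"rx":0,"ry":0,"rz":0,"hand":1},{"dx":0,"dy":0,"dz":0,"rx":0,"ry":0,"rz":0,"hand":1},{"dx":0,"dy":0,"dz":1,"rx":0,"ry":0,"rz":0,"hand":1},{"dx":0,"dy":0,"dz":2,"rx":0,"ry":0,"rz":0,"hand":1},{"dx":0,"dy":0,"dz":2.5,"rx":0,"ry":0,"rz":0,"hand":1},{"dx":0,"dy":0,"dz":2.5,"rx":0,"ry":0,"rz":0,"hand":1},{"dx":-1.5,"dy":-1.5,"dz":2,"rx":0,"ry":0,"rz":0,"hand":1},{"dx":-3,"dy":-1.5,"dz":0,"rx":0,"ry":0,"rz":0,"hand":0.6},{"dx":-3,"dy":-1.5,"dz":0,"rx":0,"ry":0,"rz":0,"hand":0.3},{"dx":-3,"dy":-1.5,"dz":0,"rx":0,"ry":0,"rz":0,"hand":0},{"dx":-3,"dy":-1.2,"dz":0,"rx":0,"ry":0,"rz":0,"hand":0},{"dx":0,"dy":0,"dz":0,"rx":0,"ry":0,"rz":0,"hand":0},{"dx":0,"dy":0,"dz":0,"rx":0,"ry":0,"rz":0,"hand":0}]'

```text
time: 12.45
eef_pos: [0.468, -0.2594, 0.1691]
eef_rot: [2.115, 2.322, 0.0]
wrist_force: [0.5, 0.2, 0.3]
width: 0.0406
grasp_force: 0.0
```

```bash
python3 - <<'E'
from h import *
st()
f=grab_frame("scene");P=unproject(f);np.savez("s4.npz",P=P,c=f["color"])
m=(P[...,2]>.078)&(P[...,2]<.105)&(P[...,0]>.53)&(P[...,0]<.68)&(abs(P[...,1]+.187)<.09)
q=P[m];r=cv2.minAreaRect((q[:,:2]*1000).astype(np.float32));print(len(q),r)
cv2.imwrite("pics/s4.png",cv2.resize(cv2.cvtColor(f["color"],cv2.COLOR_RGB2BGR)[130:290,80:280],None,fx=4,fy=3.75))
E
```

```text
12.45 tcp [ 0.468  -0.2594  0.1691] yaw_y 5.33 z [ 0.001 -0.    -1.   ] w 0.0406 g 0.0 F [0.5 0.2 0.3] q [-0.63  0.42  1.83  0.    0.89 -0.72]
390 ((605.6590576171875, -188.10118103027344), (64.25361633300781, 110.96159362792969), 4.429152965545654)
```

View pics/s4.png

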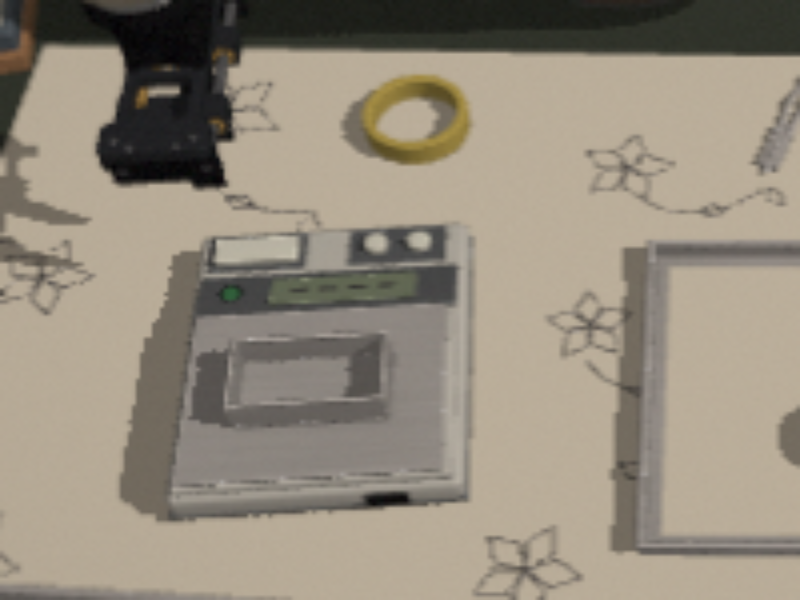

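The dish stands upright on the pan: measured centre (0.606, -0.188) and size 64 x 111 mm. In the picture it is at (305,380) and the tare key at (255,250). I close the fingers and approach the key.

>>> play_rows --plan '[{"dx":-1.1,"dy":-0.1,"dz":-1,"rx":0,"ry":0,"rz":0,"hand":0},{"dx":0,"dy":0,"dz":-2,"rx":0,"ry":0,"rz":0,"hand":0},{"dx":0,"dy":0,"dz":-2,"rx":0,"ry":0,"rz":0,"hand":0},{"dx":0,"dy":0,"dz":-2,"rx":0,"ry":0,"rz":0,"hand":0},{"dx":0,"dy":0,"dz":-2,"rx":0,"ry":0,"rz":0,"hand":0},{"dx":0,"dy":0,"dz":-1.5,"rx":0,"ry":0,"rz":0,"hand":0},{"dx":0,"dy":0,"dz":-0.8,"rx":0,"ry":0,"rz":0,"hand":0},{"dx":0,"dy":0,"dz":0,"rx":0,"ry":0,"rz":0,"hand":0},{"dx":0,"dy":0,"dz":0,"rx":0,"ry":0,"rz":0,"hand":0}]'

```text
time: 13.62
eef_pos: [0.4571, -0.2601, 0.0561]
eef_rot: [2.114, 2.323, 0.0]
wrist_force: [0.4, 0.2, -0.6]
width: 0.0005
grasp_force: 0.0
```

>>> play_rows --plan '[{"dx":0,"dy":0,"dz":-0.5,"rx":0,"ry":0,"rz":0,"hand":0},{"dx":0,"dy":0,"dz":-0.4,"rx":0,"ry":0,"rz":0,"hand":0},{"dx":0,"dy":0,"dz":-0.2,"rx":0,"ry":0,"rz":0,"hand":0},{"dx":0,"dy":0,"dz":-0.2,"rx":0,"ry":0,"rz":0,"hand":0},{"dx":0,"dy":0,"dz":-0.1,"rx":0,"ry":0,"rz":0,"hand":0},{"dx":0,"dy":0,"dz":0,"rx":0,"ry":0,"rz":0,"hand":0},{"dx":0,"dy":0,"dz":0,"rx":0,"ry":0,"rz":0,"hand":0}]'

```text
time: 14.5
eef_pos: [0.457, -0.2601, 0.0422]
eef_rot: [2.114, 2.323, 0.0]
wrist_force: [-0.6, 1.2, 10.5]
width: 0.0007
grasp_force: 5.0
```

>>> play_rows --plan '[{"dx":0,"dy":0,"dz":-0.05,"rx":0,"ry":0,"rz":0,"hand":0},{"dx":0,"dy":0,"dz":0,"rx":0,"ry":0,"rz":0,"hand":0},{"dx":0,"dy":0,"dz":0,"rx":0,"ry":0,"rz":0,"hand":0}]'

```text
time: 14.88
eef_pos: [0.457, -0.2601, 0.0421]
eef_rot: [2.114, 2.323, 0.0]
wrist_force: [-2.6, 1.8, 16.5]
width: 0.0005
grasp_force: 7.9
```

```bash
python3 - <<'E'
from h import *
st()
f=grab_frame("scene")
cv2.imwrite("pics/s5.png",cv2.resize(cv2.cvtColor(f["color"],cv2.COLOR_RGB2BGR)[130:290,80:280],None,fx=4,fy=3.75))
E
```

```text
14.88 tcp [ 0.457  -0.2601  0.0421] yaw_y 5.38 z [ 0.001 -0.001 -1.   ] w 0.0005 g 7.9 F [-2.6  1.8 16.5] q [-0.64  0.6   1.96  0.    0.58 -0.74]
```

View pics/s5.png

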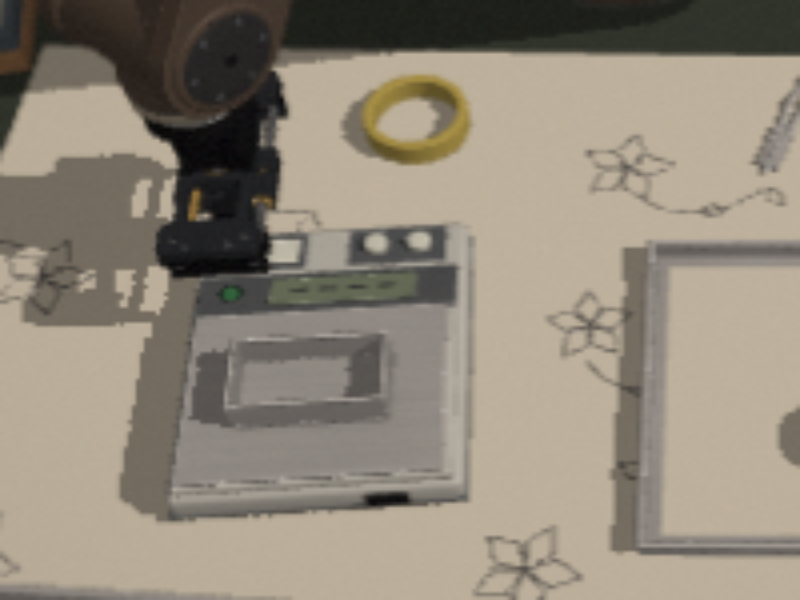

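The tool is on the key, stopped firmly at z = 42 mm, which is the key's fully-down height. The dish is unmoved. I raise the hand.

>>> play_rows --plan '[{"dx":0,"dy":0,"dz":0.3,"rx":0,"ry":0,"rz":0,"hand":0},{"dx":0,"dy":0,"dz":0.5,"rx":0,"ry":0,"rz":0,"hand":0},{"dx":0,"dy":0,"dz":1.5,"rx":0,"ry":0,"rz":0,"hand":0},{"dx":0,"dy":0,"dz":3,"rx":0,"ry":0,"rz":0,"hand":0},{"dx":0,"dy":0,"dz":3,"rx":0,"ry":0,"rz":0,"hand":0},{"dx":0,"dy":0,"dz":2,"rx":0,"ry":0,"rz":0,"hand":0},{"dx":0,"dy":0,"dz":0,"rx":0,"ry":0,"rz":0,"hand":0},{"dx":0,"dy":0,"dz":0,"rx":0,"ry":0,"rz":0,"hand":0},{"dx":0,"dy":0,"dz":0,"rx":0,"ry":0,"rz":0,"hand":0}]'

```text
time: 16.05
eef_pos: [0.4566, -0.2598, 0.1433]
eef_rot: [-2.114, -2.322, 0.0]
wrist_force: [0.4, -0.2, -0.6]
width: 0.0005
grasp_force: 0.0
```

```bash
python3 - <<'E'
from h import *
st()
f=grab_frame("scene");P=unproject(f)
m=(P[...,2]>.078)&(P[...,2]<.105)&(P[...,0]>.53)&(P[...,0]<.68)&(abs(P[...,1]+.187)<.09)
print(cv2.minAreaRect((P[m][:,:2]*1000).astype(np.float32)))
k=(abs(P[...,0]-.459)<.008)&(abs(P[...,1]+.259)<.025)&(P[...,2]<.06);print("key z",np.median(P[k][:,2]),k.sum())
print(job_done())
E
```

```text
16.05 tcp [ 0.4566 -0.2598  0.1433] yaw_y 5.37 z [-0.001  0.001 -1.   ] w 0.0005 g 0.0 F [ 0.4 -0.2 -0.6] q [-0.64  0.44  1.88  0.    0.82 -0.74]
((604.2909545898438, -188.0620574951172), (65.60584259033203, 109.84797668457031), 5.0425825119018555)
key z 0.04805239656099869 64
the job is handed in; nothing more can be done
None
```

The long dish is upright on the pan, about 2 mm from its centre by camera; the tare key was pressed to its stop and is back up, and I handed the job in at about 16 s (no verdict returned).

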